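Close the feeding-bottle steriliser and start it

ROBOT

A 6-joint arm with a two-finger parallel gripper is mounted at the origin on the work surface. World frame = base frame: x ahead of the robot, y to its left, z up, the work surface at z = 0. Lengths are in m, angles in rad, forces in N, time in s.
With the tool pointing down it reaches from about 0.25 to 0.775 m from the base axis. Payload 4 kg.
Tool frame: the origin (TCP) lies on the centre line of the jaws, within the pads' length; the fingertips stand 25 mm ahead of it and the grasp point (between the pads) lies 6 mm ahead of it; z points along the fingers, y is the line along which they close (so a half turn about z gives the same grasp; the last joint's range is limited). The gripper opens to 94 mm and grips with 3 to 60 N. Pads are 16 mm wide; open, the fingers measure 119 mm over their backs; the gripper's body (75 mm by 177 mm) begins 78 mm behind the grasp point.
Start: joints at [-1.41, 0.087, 1.371, -0, 1.684, -0.103], TCP at [0.143, -0.531, 0.231] pointing down, gripper open.
Joint ranges: [-3.1, 3.1], [-0.76, 2.03], [0.27, 2.55], [-1.08, 4.22], [0.17, 2.65], [-2.57, 2.57]. Speed limits (rad/s): [2.79, 2.79, 3.14, 3.14, 3.14, 3.14].

INTERFACE

Orientations are given as [roll, pitch, yaw] about the fixed x, y, z axes, in that order (R = Rz(yaw) Ry(pitch) Rx(roll)).
In Python, from bench import sensors, optics, ticket gives the robot as it stands.
- The arm moves only by the tool send_rows, never from a script. Its argument "rows" is a list of rows, each a list of 6 numbers: the shift along the world's x, y, z in mm, then the turn, a rotation vector about the world's x, y, z in rad. In form: [[x, y, z, wx, wy, wz], ...]. A call has 1 to 8 rows; each row shifts and turns the commanded pose from where the row before left it; what a row does not reach is not made up. A row lasts 1/12 s, in which the tool goes at most 41.7 mm and 7.16 degrees, less where a joint would pass 70% of its speed; a pose out of reach is approached as far as the arm can. A call is refused whole if a number of a shift passes 41.7 or a number of a turn 0.125, either way. A call with a gripper value outside its range is refused whole. "grip" is the finger opening in mm, from 0 to 94, set as the call begins (left out, the last holds). The fingers move at their own pace and stop on an object; the grip force is fixed at half the most. Time passes only in rows, so rows that do not move let the fingers close. It gives the time, the measured TCP pose, the force, the opening and the grip force at its end, in the units of the state.
- sensors.get_obs(): the state, without advancing time (a new reading comes with each control period).
- optics.snapshot(name): name is "side" or "top" or "wrist"; returns the picture (420x560x3 uint8, red, green, blue); there is no depth.
- optics.camera_model(name): a dict with "vertical_fov" (degrees; the focal length in pixels is half the picture's height over the tangent of half this angle, whatever the lens; pixels are square), "cx", "cy" (the principal point, pixels), "R" (3x3) and "t" (3): a world point X has camera coordinates R X + t. Camera axes: x right, y down, z forward; pixel columns grow to the right and rows downward; lengths in m; the calibration is good to about 2 mm. A picture is of the moment at which its call begins: read the wrist's pose just before it. camera_model takes no time and is no camera call; for the wrist camera it gives the pose at the moment of the call.
- ticket.close_job(): hands the job in; it is judged then, once.
The state is a dict: "time": time; "joint_positions": joint angles; "qvel": joint speeds; "joint_torque": joint torques, N m; "tool_pos": TCP position; "ee_rot": TCP orientation; "wrist_force": force on the tool from outside, world axes, zero at the start; "wrist_torque": the same for the moment, N m; "width": finger opening in m; "finger_force": force on a finger pad.
Only numpy, scipy, OpenCV 4.12 (cv2) and the standard library are available. Lean on these libraries where they do the work, as an engineer would, in place of code of your own. Each camera call takes 0.05 s, during which the arm holds its last target. There are 200 camera calls.

TASK

Set the red lid gently on the open tank of the steriliser, edges flush with the tank all round (do not drop it), and let go of it. Then press the green start button on the sloping panel straight in until it is fully down, without leaning hard on it, hold it fully down for about a second, and release it so that it springs back. Do not press start before the lid is on, and leave the jar, cup, milk bottle, can, bowl and brush where they stand.

Things in the scene. Friction and masses are not known exactly. Their poses are not given: they have to be found in the camera images.
- steriliser: Pale grey steriliser, fixed, 160 (x) x 240 (y) mm; origin: centre of its underside, z up. Open tank at y -120 to +20, full x length: outer 160 x 140, 85 high, walls 7, two small bottles inside below the rim. Console at y +35 to +120, x -80 to +30: its flat top panel slopes up from 45 high at x = -80 to 105 at x = +30.
- tank_rim (a point): Centre of the tank's mouth, at rim height: (0, -50, 85) mm in the steriliser's frame; axes as the steriliser's. The lid's origin belongs here.
- panel (a point): Centre of the console's sloping panel, on its surface and on the start button's axis: (-25, 77.5, 75) mm in the steriliser's frame; axes as the steriliser's (not tilted). The panel's outward normal, along which the button moves, is (-0.479, 0, 0.878) in that frame: 0.5 rad from vertical. The button's collar stands out 12 to 22 mm here, differently each time, not measured; it does not yield.
- start (a joint): Green start button, cap 36 mm dia in a dark 48 mm dia collar on the panel. Value: 0 (out) to 0.006 m (fully down, hard stop). Spring: 2.5 N to start, 8 N fully down; over 35 N is leaning too hard. The cap's face is 10 mm above the collar when out, 4 mm when down, so when out it lies 22 to 32 mm from the panel: find it by touch.
- lid: Red flat lid, 160 (x) x 140 (y) x 8 mm, 0.14 to 0.28 kg, flat on the worktop at the start. Origin: centre of its underside, z up. White bar handle on top along y: 70 long, 14 wide (x), top 40 mm above the underside; grip it across x, 10 to 40 mm above the underside. No locating rim: it just rests on the tank; a half turn is equally good.
- jar: Bystander: low jar with a red cap and pale green label, 56 dia x 70 high, behind the console of the steriliser; origin at the centre of its underside
- cup: Bystander: small white plastic cup, 48 dia x 35 high, beyond the lid; origin at the centre of its underside
- milk: Bystander: white plastic bottle with blue cap, 52 dia x 130 high, back of the mat; origin at the centre of its underside
- can: Bystander: powder can with yellow label, 72 dia x 110 high, back of the mat; origin at the centre of its underside
- bowl: Bystander: steel bowl, 100 dia x 40 high, back of the mat; origin at the centre of its underside
- brush: Bystander: flat cleaning brush with a blue handle, lying on the worktop at the left; origin under its middle
Not all that is in view belongs to the job. Several things look just like the lid: the one meant starts farthest to the robot's right.

How it is judged:
By the outcome, as a careful person would: the job done as asked, in the order asked, and still so for the second after the job is handed in, with the robot touching nothing.
It also fails if it takes over 54 s, if anything falls off the work surface, if the arm or the gripper's body presses on something with over 40 N, if the wrist force passes 120 N, or if a joint passes its speed limit or range.

## Working session

There is one attempt and no reset: what is moved stays moved. The work goes in short steps, Python scripts to look and compute and a tool call to move; the robot and the scene stay as the last step left them, time stands still between calls to the robot, and variables do not carry over. Pictures are saved under pics/ and viewed, at most 10 in all, crops included, and the job is handed in when it is done.

Besides the shell and the picture viewer there is one more tool, called after "Request:" as name(argument=value, ...), one argument or row to a line, values as JSON. send_rows: Moves the arm, as the interface text tells. Its arguments: {"type":"object","properties":{"rows":{"type":"array"},"grip":{"type":"number"}},"required":["rows"]}

```bash
mkdir -p pics; python3 - <<'E'
from bench import sensors, optics
import cv2,numpy as np
o=sensors.get_obs(); print(o)
for n in("top","side","wrist"):
    m=optics.camera_model(n); print(n,m)
    cv2.imwrite(f"pics/{n}0.png",optics.snapshot(n)[...,::-1])
E
```

```text
{'time': 0.0, 'joint_positions': array([-1.41011052e+00,  8.79508173e-02,  1.37220177e+00,  1.37907920e-05,
        1.68358238e+00, -1.03136778e-01]), 'qvel': array([-0.00137914,  0.00159364,  0.00030409, -0.00065563,  0.00022113,
        0.00120578]), 'joint_torque': array([ 2.15772452e-03, -3.40171766e+01, -3.02423501e+01,  7.21268984e-02,
        3.30118812e-02, -1.76245230e-04]), 'tool_pos': array([ 0.14332935, -0.53050644,  0.22933302]), 'ee_rot': array([-3.13946313e+00, -2.34194013e-04,  2.63823876e-01]), 'wrist_force': array([-0.14483963,  0.57377396, -0.40292687]), 'wrist_torque': array([-0.01294784, -0.02151631, -0.00509229]), 'finger_force': 0.0, 'width': 0.09416932757589803}
top {'vertical_fov': 51.51931306407374, 'cx': 276.18004882254274, 'cy': 213.34474917659162, 'R': array([[-0.02205081, -0.99974098,  0.00563317],
       [-0.99737201,  0.02160891, -0.06915296],
       [ 0.06901332, -0.00714324, -0.99759016]]), 't': array([0.10142768, 0.5043916 , 1.18840889])}
side {'vertical_fov': 47.72967835302524, 'cx': 279.8560363472897, 'cy': 213.66476564817316, 'R': array([[ 0.99766871, -0.0671691 , -0.01206059],
       [-0.047035  , -0.54874652, -0.83466458],
       [ 0.04944546,  0.833286  , -0.55062653]]), 't': array([-0.51022549,  0.14598173,  0.97962125])}
wrist {'vertical_fov': 60.9876450189687, 'cx': 281.8304435771817, 'cy': 210.7438759291184, 'R': array([[ 0.2611934 , -0.96528393, -0.00222434],
       [-0.92981085, -0.25221247,  0.26803106],
       [-0.25928708, -0.06793973, -0.9634077 ]]), 't': array([-0.54940936, -0.02775505,  0.39224127])}
```

View pics/top0.png

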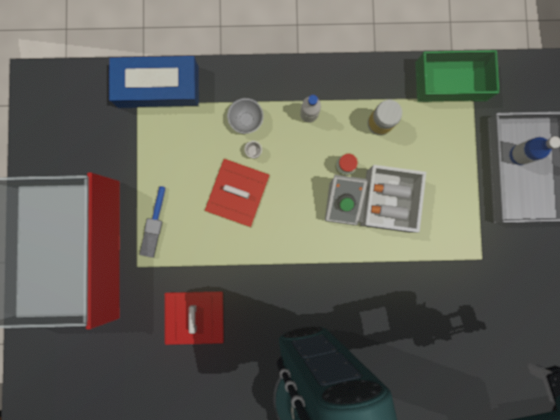

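View pics/side0.png

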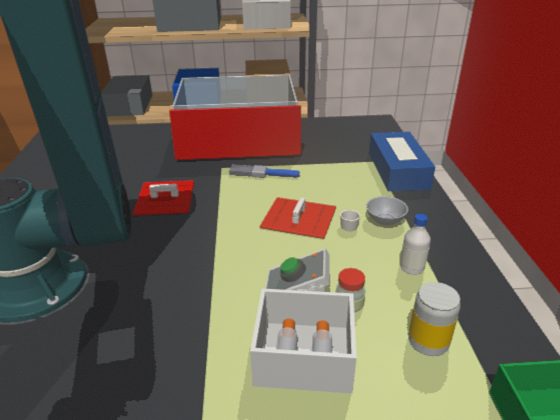

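The top view shows lid look-alikes at (238,192) on the mat and (193,318) on the dark worktop. The crate's red wall at (103,250) isn't a lid. Image right is the robot's right (−y), so the lid at (238,192) is farthest right, and the cup at (252,150) stands beyond it as described. The steriliser tank is at (396,199) and its button at (347,203).

```bash
cat > h.py <<'E'
import numpy as np,cv2
from bench import sensors, optics
def ray(m,uv,z):
    f=210/np.tan(np.radians(m["vertical_fov"]/2)); R=np.array(m["R"]);t=np.array(m["t"])
    d=np.c_[(np.atleast_2d(uv)-[m["cx"],m["cy"]])/f,np.ones(len(np.atleast_2d(uv)))]@R
    c=-R.T@t
    return c+d*((z-c[2])/d[:,2])[:,None]
def proj(m,X):
    f=210/np.tan(np.radians(m["vertical_fov"]/2)); p=np.atleast_2d(X)@np.array(m["R"]).T+m["t"]
    return p[:,:2]/p[:,2:]*f+[m["cx"],m["cy"]]
def big(mask,near=None):
    cs,_=cv2.findContours(mask.astype(np.uint8),cv2.RETR_EXTERNAL,cv2.CHAIN_APPROX_NONE)
    cs=[c for c in cs if cv2.contourArea(c)>15]
    if near is not None: return min(cs,key=lambda c:np.hypot(*(c.reshape(-1,2).mean(0)-near)))
    return max(cs,key=cv2.contourArea)
def rect(P): # min area rect of world xy pts (mm): centre, size, angle
    return cv2.minAreaRect((P[:,:2]*1000).astype(np.float32))
E
python3 - <<'E'
from h import *
im=cv2.imread("pics/top0.png"); cv2.imwrite("pics/crop.png",cv2.resize(im[130:350,130:440],None,fx=2.5,fy=2.5,interpolation=cv2.INTER_CUBIC))
hsv=cv2.cvtColor(im,cv2.COLOR_BGR2HSV); h,s,v=cv2.split(hsv)
m=optics.camera_model("top")
red=((h<8)|(h>172))&(s>130)&(v>80)
c=big(red,(238,192)).reshape(-1,2); print("lid",rect(ray(m,c,.008)))
wh=(s<60)&(v>120)
c=big(wh,(236,192)).reshape(-1,2); print("handle",c.mean(0),rect(ray(m,c,.04)))
g=(h>40)&(h<85)&(s>120); c=big(g,(347,203)).reshape(-1,2); print("btn",c.mean(0),cv2.contourArea(c),cv2.minEnclosingCircle(c))
for uv in[(396,199),(347,203)]: print(im[uv[1],uv[0]])
# not-mat blob
mat=(h>20)&(h<40)&(s>60)&(v>100)
c=big(~mat&(np.indices(h.shape)[0]>160)&(np.indices(h.shape)[0]<245)&(np.indices(h.shape)[1]>320)&(np.indices(h.shape)[1]<450)).reshape(-1,2)
print("ster",c.min(0),c.max(0),cv2.approxPolyDP(c,3,True).reshape(-1,2).tolist())
E
```

```text
lid ((568.8187255859375, 199.72775268554688), (135.12799072265625, 154.23318481445312), 69.16251373291016)
handle [275.94037012 178.04455106] ((596.1465454101562, 2.393707275390625), (931.5445556640625, 455.5980224609375), 89.9598617553711)
btn [467.54574132  79.7192429 ] 1567.5 ((460.5, 76.5), 39.65485763549805)
[168 172 173]
[ 77 129  70]
ster [321 161] [449 244] [[321, 161], [321, 177], [331, 179], [325, 185], [326, 201], [321, 200], [321, 205], [325, 205], [324, 216], [321, 214], [321, 244], [449, 244], [449, 161], [359, 161], [358, 165], [357, 161], [336, 161], [338, 174], [328, 171], [325, 161]]
```

View pics/crop.png

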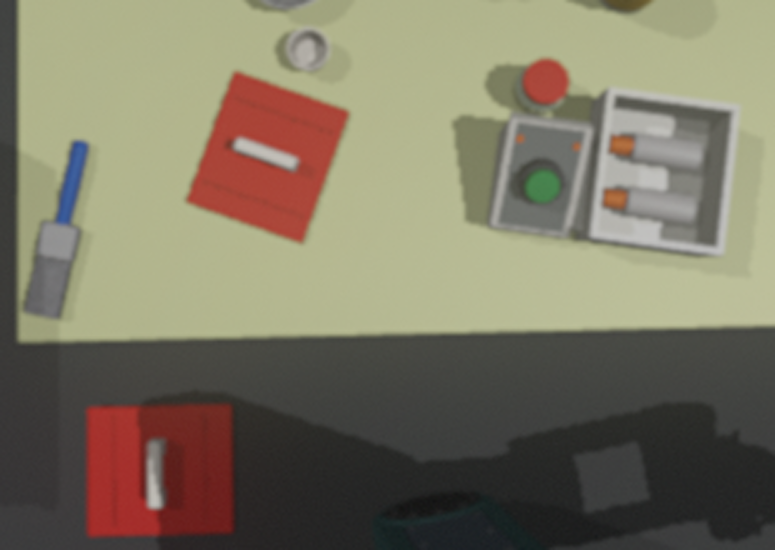

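The crop confirms it. The wanted lid is at top-image (237,193), with its handle running roughly along y. The tank mouth's corners are at crop (608,90), (738,105), (722,253) and (590,240), and the green cap is at (542,186).

```bash
python3 - <<'E'
from h import *
m=optics.camera_model("top")
c=np.array([(608,90),(738,105),(722,253),(590,240)])/2.5+[130,130]-.3
P=ray(m,c,.085); print(P.round(4)); print(rect(P))
print("btn@z.1",ray(m,np.array([[542,186]])/2.5+130,.10))
w=optics.camera_model("wrist"); o=sensors.get_obs()
from scipy.spatial.transform import Rotation as Ro
C=-w["R"].T@w["t"]; T=Ro.from_euler('xyz',o["ee_rot"]).as_matrix()
print("cam in tool",T.T@(C-o["tool_pos"]), "view dir in tool",T.T@w["R"][2])
E
```

```text
[[ 0.6222 -0.1669  0.085 ]
 [ 0.6033 -0.3036  0.085 ]
 [ 0.4478 -0.2797  0.085 ]
 [ 0.4644 -0.1422  0.085 ]]
((533.8651123046875, -222.89161682128906), (138.45144653320312, 161.83035278320312), 81.2728271484375)
btn@z.1 [[ 0.51997983 -0.09208926  0.1       ]]
cam in tool [ 0.07862078  0.00036298 -0.15463988] view dir in tool [-2.68219700e-01 -1.60682324e-04  9.63357756e-01]
```

Request:
send_rows(
  rows=[
    [27.6,25.1,7.1,0,0,0.0826],
    [27.6,25.1,7.1,0,0,0.0826],
    [27.6,25.1,7.1,0,0,0.0826],
    [27.6,25.1,7.1,0,0,0.0826],
    [27.6,25.1,7.1,0,0,0.0826],
    [27.6,25.1,7.1,0,0,0.0826],
    [27.6,25.1,7.1,0,0,0.0826],
    [27.6,25.1,7.1,0,0,0.0826],
  ],
)

```text
time: 0.82
tool_pos: [0.3651, -0.3286, 0.2874]
ee_rot: [-3.141, -0.0, 0.928]
wrist_force: [0.9, -0.6, -0.4]
width: 0.0937
finger_force: 0.0
```

Request:
send_rows(
  rows=[
    [27.6,25.1,7.1,0,0,0.0826],
    [27.6,25.1,7.1,0,0,0.0826],
    [27.6,25.1,7.1,0,0,0.0826],
    [27.6,25.1,7.1,0,0,0.0826],
    [27.6,25.1,7.1,0,0,0.0826],
    [27.6,25.1,7.1,0,0,0.0826],
    [0,0,0,0,0,0],
    [0,0,0,0,0,0],
  ],
)

```text
time: 1.48
tool_pos: [0.5308, -0.1782, 0.3293]
ee_rot: [-3.141, 0.0, 1.423]
wrist_force: [-0.3, -0.4, -0.4]
width: 0.094
finger_force: 0.0
```

```bash
python3 - <<'E'
from h import *
import json
o=sensors.get_obs(); w=optics.camera_model("wrist"); im=optics.snapshot("wrist")
print(o["time"],o["tool_pos"],o["ee_rot"],np.abs(o["qvel"]).max(),o["joint_positions"])
cv2.imwrite("pics/w1.png",im[...,::-1]); json.dump({k:np.asarray(v).tolist() for k,v in w.items()},open("w1.json","w"))
E
```

```text
1.4833 [ 0.53075686 -0.17823897  0.32932178] [-3.14062086e+00  6.23058932e-05  1.42305582e+00] 0.049012293898538166 [-4.25061703e-01  1.12917046e-01  1.14857453e+00 -3.42324156e-04
  1.88101867e+00 -2.77425514e-01]
```

View pics/w1.png

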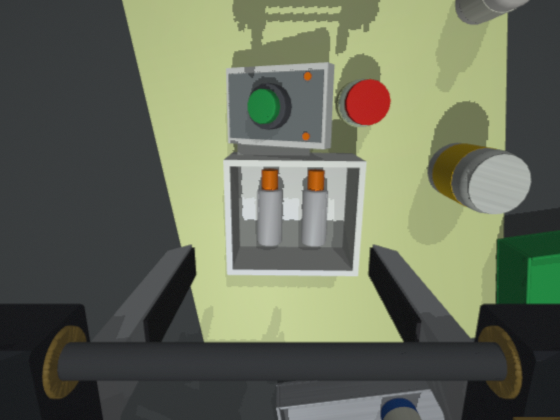

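The wrist view shows the tank rim between roughly (226,157), (365,160), (358,273) and (228,274). The console is above it, with the green cap at (263,105) and the jar at (366,102).

```bash
python3 - <<'E'
from h import *
import json
im=cv2.imread("pics/w1.png"); h,s,v=cv2.split(cv2.cvtColor(im,cv2.COLOR_BGR2HSV))
print("L",s[220,218:236],v[220,218:236]);print("R",s[220,352:370],v[220,352:370])
for c in (250,300,340): print("T",c,v[145:172,c],s[145:172,c]);print("B",s[262:280,c],v[262:280,c])
E
```

```text
L [70 70 70 69 70 69 61 16  7  7  7  7  8  7  6  7  3  3] [209 209 209 210 209 207 198 207 214 216 216 215 211 150  87  77  76  76]
R [10 10 10  5  7  7  7  7  7 11 42 70 72 73 71 73 73 73] [ 78  77  76  98 180 211 213 213 213 212 205 201 201 200 200 200 200 200]
T 250 [120 105 104 104 103 103 104 102 102  99  97  96  97  96 113 190 213 214
 214 215 214 203 195 193 192 192 192] [6 5 5 7 5 5 7 3 3 5 5 5 5 5 5 7 7 6 7 6 7 6 7 7 5 5 5]
B [ 5  5  5  5  5  5  5  9 10  8  8  7  9 46 65 67 68 67] [ 96  96  96  96  96  96 103 149 202 216 216 215 210 196 191 190 190 189]
T 300 [184 183 163 125 106 104 104 103 103 103  91  82  80  81  98 147 198 213
 213 214 214 210 197 192 192 192 192] [4 4 5 6 7 7 7 5 5 7 6 6 3 6 3 5 6 7 6 6 6 7 6 7 7 7 7]
B [ 5  5  5  3  5  3  5  7  9 10  8  8  8 19 50 65 67 69] [ 96  96  96  95  97  96  96 110 179 211 216 216 215 204 192 187 186 186]
T 340 [ 98  99  99  98  98  99  99  95  86  92  95  96  96  96  96 112 186 208
 210 210 211 209 197 189 188 188 188] [70 72 72 70 73 72 72 59 24  6  3  5  5  5  3  7  7  6  6  6  6  6  5  5
  5  7  5]
B [ 5  5  5  5  5  5  3  5  5  6  7  5  6 17 52 70 73 73] [ 96  96  96  96  96  97  96 103 148 199 214 214 214 213 206 204 204 204]
```

```bash
cat > tank.py <<'E'
from h import *
def cross(a,l): # first subpixel upward/downward crossing
    d=a.astype(float)-l; i=np.where(d[:-1]*d[1:]<0)[0]
    return None if len(i)==0 else i[0]+d[i[0]]/(d[i[0]]-d[i[0]+1])
def sides(S):
    out={}
    for k,P in S.items():
        vx,vy,x,y=cv2.fitLine(P[:,:2].astype(np.float32)*1000,cv2.DIST_HUBER,0,.01,.01).ravel(); out[k]=(np.array([x,y]),np.array([vx,vy]))
    return out
def inter(a,b):
    s=np.linalg.solve(np.c_[a[1],-b[1]],b[0]-a[0]); return a[0]+s[0]*a[1]
E
python3 - <<'E'
from tank import *
import json
w={k:np.array(v) for k,v in json.load(open("w1.json")).items()}
im=cv2.imread("pics/w1.png"); h,s,v=cv2.split(cv2.cvtColor(im,cv2.COLOR_BGR2HSV))
L=[(216+cross(s[r,216:236],38),r) for r in range(175,258,3)]
R=[(375-cross(s[r,375:350:-1],38),r) for r in range(175,258,3)]
B=[(c,285-cross(s[285:260:-1,c],38)) for c in range(240,350,4)]
T=[(c,153+cross(v[153:168,c],155)) for c in range(240,352,4)]
S=sides({k:ray(w,np.array(p)+0.0,.085) for k,p in zip("LRBT",(L,R,B,T))})
for k,(p,d) in S.items(): print(k,p,np.degrees(np.arctan2(d[1],d[0])))
c=[inter(S[a],S[b]) for a,b in("LT","TR","RB","BL")]; c=np.array(c); print(c,c.mean(0),np.linalg.norm(c-np.roll(c,-1,0),axis=1))
g=(h>40)&(h<85)&(s>150); q=big(g,(263,105)); print("cap",cv2.minEnclosingCircle(q),cv2.fitEllipse(q))
(u,_,_)=cv2.fitEllipse(q); print([ray(w,u,z).round(4).tolist() for z in(.094,.099,.104)])
# side triangulation of cap
ms=optics.camera_model("side"); iz=cv2.imread("pics/side0.png"); hh,ss,vv=cv2.split(cv2.cvtColor(iz,cv2.COLOR_BGR2HSV))
q=big((hh>40)&(hh<85)&(ss>120),(292,268)); print("side cap",cv2.fitEllipse(q)); u2=cv2.fitEllipse(q)[0]
print([ray(ms,u2,z).round(4).tolist() for z in(.094,.099,.104)])
E
```

```text
Traceback (most recent call last):
TypeError: unsupported operand type(s) for -: 'int' and 'NoneType'
```

```bash
sed -i 's/)-l; i/)-l-.01; i/' tank.py
cat > t1.py <<'E'
from tank import *
import json
w={k:np.array(v) for k,v in json.load(open("w1.json")).items()}
im=cv2.imread("pics/w1.png"); h,s,v=cv2.split(cv2.cvtColor(im,cv2.COLOR_BGR2HSV))
f=lambda l:[(a,b) for a,b in l if a==a and b==b]
n=lambda x:np.nan if x is None else x
L=f([(216+n(cross(s[r,216:236],38)),r) for r in range(175,258,3)])
R=f([(375-n(cross(s[r,375:350:-1],38)),r) for r in range(175,258,3)])
B=f([(c,285-n(cross(s[285:260:-1,c],38))) for c in range(240,350,4)])
T=f([(c,153+n(cross(v[153:168,c],155))) for c in range(240,352,4)])
print([len(k) for k in (L,R,B,T)])
S=sides({k:ray(w,np.array(p)+0.0,.085) for k,p in zip("LRBT",(L,R,B,T))})
for k,(p,d) in S.items(): print(k,p,np.degrees(np.arctan2(d[1],d[0])))
c=[inter(S[a],S[b]) for a,b in("LT","TR","RB","BL")]; c=np.array(c); print(c,c.mean(0),np.linalg.norm(c-np.roll(c,-1,0),axis=1))
g=(h>40)&(h<85)&(s>150); q=big(g,(263,105)); print("cap",cv2.fitEllipse(q))
(u,_,_)=cv2.fitEllipse(q); print([ray(w,u,z).round(4).tolist() for z in(.094,.099,.104)])
ms=optics.camera_model("side"); iz=cv2.imread("pics/side0.png"); hh,ss,vv=cv2.split(cv2.cvtColor(iz,cv2.COLOR_BGR2HSV))
q=big((hh>40)&(hh<85)&(ss>120),(292,268)); print("side cap",cv2.fitEllipse(q)); u2=cv2.fitEllipse(q)[0]
print([ray(ms,u2,z).round(4).tolist() for z in(.094,.099,.104)])
E
python3 t1.py
```

```text
[28, 28, 28, 28]
L [ 459.19235 -206.97456] 80.78993
R [ 619.2797  -222.11182] 80.98515
B [ 531.4125  -294.61307] -9.030488
T [ 561.1678  -156.94257] -9.126632
[[ 469.6877  -142.24622]
 [ 627.91754 -167.66597]
 [ 605.8993  -306.45123]
 [ 447.15353 -281.2218 ]] [ 537.6645 -224.3963] [160.25867 140.521   160.7381  140.79063]
cap ((263.1442565917969, 105.84874725341797), (30.748626708984375, 34.28022003173828), 174.2657928466797)
[[[0.5241, -0.0926, 0.094]], [[0.5243, -0.0927, 0.099]], [[0.5245, -0.0928, 0.104]]]
side cap ((289.6533203125, 264.96258544921875), (11.519461631774902, 16.260154724121094), 63.622066497802734)
[[[0.5243, -0.0943, 0.094]], [[0.5238, -0.1003, 0.099]], [[0.5233, -0.1063, 0.104]]]
```

Request:
send_rows(
  rows=[
    [3.4,35.4,-6.4,0,0,-0.0171],
    [3.4,35.4,-6.4,0,0,-0.0171],
    [3.4,35.4,-6.4,0,0,-0.0171],
    [3.4,35.4,-6.4,0,0,-0.0171],
    [3.4,35.4,-6.4,0,0,-0.0171],
    [3.4,35.4,-6.4,0,0,-0.0171],
    [3.4,35.4,-6.4,0,0,-0.0171],
    [3.4,35.4,-6.4,0,0,-0.0171],
  ],
)

```text
time: 2.2
tool_pos: [0.5564, 0.1032, 0.2782]
ee_rot: [-3.141, 0.001, 1.279]
wrist_force: [-0.0, 0.8, -0.2]
width: 0.0938
finger_force: 0.0
```

Request:
send_rows(
  rows=[
    [3.4,35.4,-6.4,0,0,-0.0171],
    [3.4,35.4,-6.4,0,0,-0.0171],
    [3.4,35.4,-6.4,0,0,-0.0171],
    [3.4,35.4,-6.4,0,0,-0.0171],
    [0,0,0,0,0,0],
    [0,0,0,0,0,0],
    [0,0,0,0,0,0],
  ],
)

```text
time: 2.78
tool_pos: [0.5707, 0.2433, 0.2529]
ee_rot: [3.142, 0.001, 1.213]
wrist_force: [-0.5, 0.4, 0.1]
width: 0.0939
finger_force: 0.0
```

```bash
cat > lid.py <<'E'
from tank import *
def lid(im,w,z=.008,near=None):
    h,s,v=cv2.split(cv2.cvtColor(im,cv2.COLOR_BGR2HSV))
    red=((h<8)|(h>172))&(s>130)&(v>60)
    c=big(red,near); P=ray(w,c.reshape(-1,2),z); (cx,cy),(a,b),an=rect(P)
    B=cv2.boxPoints(((cx,cy),(a,b),an)); S={}
    for i in range(4):
        p,q=B[i],B[(i+1)%4]; L=np.linalg.norm(q-p); u=(q-p)/L; nn=np.array([-u[1],u[0]])
        X=P[:,:2]*1000-p; t=X@u; S[i]=P[(abs(X@nn)<5)&(t>.15*L)&(t<.85*L)]
    S=sides(S); c=np.array([inter(S[i],S[(i+1)%4]) for i in range(4)])
    print("corners",c.round(1).tolist(),"centre",c.mean(0),"len",np.linalg.norm(c-np.roll(c,-1,0),axis=1),"ang",[round(float(np.degrees(np.arctan2(d[1],d[0]))),2) for p,d in S.values()])
    wh=(s<50)&(v>130); q=big(wh,proj(w,[*(c.mean(0)/1000),z+.03])[0]); print("handle px",cv2.minAreaRect(q),rect(ray(w,q.reshape(-1,2),z+.032)))
E
python3 - <<'E'
from lid import *
o=sensors.get_obs(); w=optics.camera_model("wrist"); im=optics.snapshot("wrist")[...,::-1].copy()
print(o["time"],o["tool_pos"],o["ee_rot"]); cv2.imwrite("pics/w2.png",im); lid(im,w)
E
```

```text
2.7833 [0.57067584 0.24332883 0.25293847] [3.14153722e+00 1.34634709e-03 1.21295149e+00]
corners [[620.4000244140625, 109.0], [669.0, 236.10000610351562], [523.2000122070312, 292.5], [473.70001220703125, 163.8000030517578]] centre [571.6017  200.35806] len [136.02443 156.3536  137.94173 156.61081] ang [-20.47, 69.06, -21.17, 68.96]
handle px ((296.0608825683594, 224.50149536132812), (11.460005760192871, 59.17751693725586), 1.3971810340881348) ((571.4103393554688, 199.65353393554688), (67.1098861694336, 12.451092720031738), 68.8702163696289)
```

View pics/w2.png

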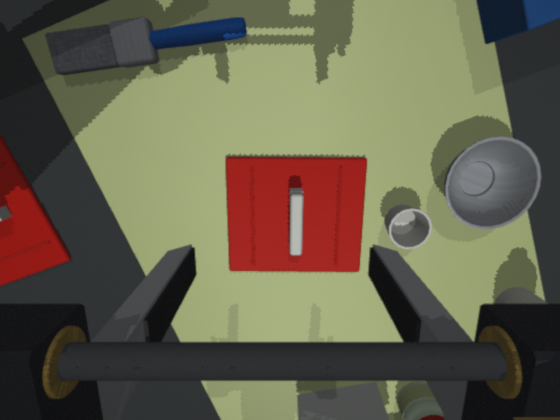

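The wrist view shows the lid square in view, with corners about (228,158), (366,158), (359,271) and (230,271). Its handle runs from (296,190) to (296,254), and the cup is at (410,228), clear of the fingers.

Request:
send_rows(
  rows=[
    [0.1,-5.4,-20,0,0,-0.001],
    [0.1,-5.4,-20,0,0,-0.001],
    [0.1,-5.4,-20,0,0,-0.001],
    [0.1,-5.4,-20,0,0,-0.001],
    [0.1,-5.4,-20,0,0,-0.001],
    [0.1,-5.4,-20,0,0,-0.001],
    [0.1,-5.4,-20,0,0,-0.001],
    [0.1,-5.4,-20,0,0,-0.001],
  ],
  grip=50,
)

```text
time: 3.5
tool_pos: [0.5719, 0.1994, 0.0933]
ee_rot: [3.14, -0.001, 1.204]
wrist_force: [0.7, -0.4, 0.6]
width: 0.0503
finger_force: 0.0
```

Request:
send_rows(
  rows=[
    [0,0,-12,0,0,0],
    [0,0,-12,0,0,0],
    [0,0,-12,0,0,0],
    [0,0,-10,0,0,0],
    [0,0,-5,0,0,0],
    [0,0,-3,0,0,0],
    [0,0,0,0,0,0],
    [0,0,0,0,0,0],
  ],
)

```text
time: 4.17
tool_pos: [0.5718, 0.2024, 0.0396]
ee_rot: [3.141, -0.001, 1.207]
wrist_force: [-0.1, 0.6, 0.4]
width: 0.0499
finger_force: 0.0
```

Request:
send_rows(
  rows=[
    [0,0,0,0,0,0],
    [0,0,0,0,0,0],
    [0,0,0,0,0,0],
    [0,0,0,0,0,0],
    [0,0,0,0,0,0],
    [0,0,0,0,0,0],
  ],
  grip=0,
)

```text
time: 4.67
tool_pos: [0.5715, 0.202, 0.0392]
ee_rot: [3.141, -0.0, 1.207]
wrist_force: [0.1, 0.2, -1.1]
width: 0.0137
finger_force: 30.4
```

Request:
send_rows(
  rows=[
    [0,0,0,0,0,0],
    [0,0,0,0,0,0],
  ],
)

```text
time: 4.83
tool_pos: [0.5715, 0.202, 0.0393]
ee_rot: [3.141, -0.0, 1.207]
wrist_force: [-0.9, -0.3, 1.2]
width: 0.0135
finger_force: 30.0
```

Request:
send_rows(
  rows=[
    [0,0,5,0,0,0],
    [0,0,12,0,0,0],
    [0,0,24,0,0,0],
    [0,0,32,0,0,0],
    [0,0,32,0,0,0],
    [0,0,32,0,0,0],
    [0,-5,20,0,0,0],
    [-1,-15,8,0,0,0.012],
  ],
)

```text
time: 5.5
tool_pos: [0.572, 0.1838, 0.2101]
ee_rot: [3.135, -0.006, 1.222]
wrist_force: [1.5, -0.3, -2.6]
width: 0.0136
finger_force: 30.0
```

Request:
send_rows(
  rows=[
    [-2.2,-26,0,0,0,0.013],
    [-2.2,-26,0,0,0,0.013],
    [-2.2,-26,0,0,0,0.013],
    [-2.2,-26,0,0,0,0.013],
    [-2.2,-26,0,0,0,0.013],
    [-2.2,-26,0,0,0,0.013],
    [-2.2,-26,0,0,0,0.013],
    [-2.2,-26,0,0,0,0.013],
  ],
)

```text
time: 6.17
tool_pos: [0.5523, -0.0271, 0.2048]
ee_rot: [3.141, -0.0, 1.324]
wrist_force: [-0.1, -0.7, -2.2]
width: 0.0139
finger_force: 30.0
```

Request:
send_rows(
  rows=[
    [-2.2,-26,0,0,0,0.013],
    [-2.2,-26,0,0,0,0.013],
    [-2.2,-26,0,0,0,0.013],
    [-2.2,-26,0,0,0,0.013],
    [-2.2,-26,0,0,0,0.013],
    [-2.2,-26,0,0,0,0.013],
    [-1.8,-26,0,0,0,0.013],
    [0,-15,0,0,0,0.001],
  ],
)

```text
time: 6.83
tool_pos: [0.5371, -0.2255, 0.2046]
ee_rot: [3.142, 0.001, 1.413]
wrist_force: [0.1, 0.3, -2.5]
width: 0.0137
finger_force: 30.0
```

Request:
send_rows(
  rows=[
    [0,0,0,0,0,0],
    [0,0,0,0,0,0],
    [0,0,0,0,0,0],
    [0,0,0,0,0,0],
  ],
)

```text
time: 7.17
tool_pos: [0.538, -0.2216, 0.2043]
ee_rot: [3.141, -0.001, 1.417]
wrist_force: [-0.6, 0.1, -2.4]
width: 0.0138
finger_force: 30.0
```

Request:
send_rows(
  rows=[
    [0,-1.2,-8,0,0,-0.001],
    [0,0,-16,0,0,0],
    [0,0,-16,0,0,0],
    [0,0,-14,0,0,0],
    [0,0,-10,0,0,0],
    [0,0,-6,0,0,0],
    [0,0,-3,0,0,0],
    [0,0,0,0,0,0],
  ],
)

```text
time: 7.83
tool_pos: [0.5377, -0.2238, 0.1305]
ee_rot: [-3.141, -0.0, 1.414]
wrist_force: [-0.1, -0.3, -3.5]
width: 0.0136
finger_force: 30.0
```

Request:
send_rows(
  rows=[
    [0,0,0,0,0,0],
    [0,0,0,0,0,0],
    [0,0,0,0,0,0],
    [0,0,0,0,0,0],
  ],
)

```text
time: 8.17
tool_pos: [0.5382, -0.2244, 0.1319]
ee_rot: [3.14, 0.0, 1.414]
wrist_force: [-0.6, -0.8, -2.6]
width: 0.0132
finger_force: 30.0
```

```bash
python3 - <<'E'
from h import *
a=optics.snapshot("top")[...,::-1][145:265,290:450]; b=optics.snapshot("side")[...,::-1][220:400,220:400]
a=cv2.resize(a,(480,360),interpolation=cv2.INTER_CUBIC);b=cv2.resize(b,(320,320),interpolation=cv2.INTER_CUBIC)
c=np.zeros((360,800,3),np.uint8);c[:,:480]=a;c[:320,480:]=b;cv2.imwrite("pics/pl.png",c)
E
```

```text
(no output)
```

View pics/pl.png

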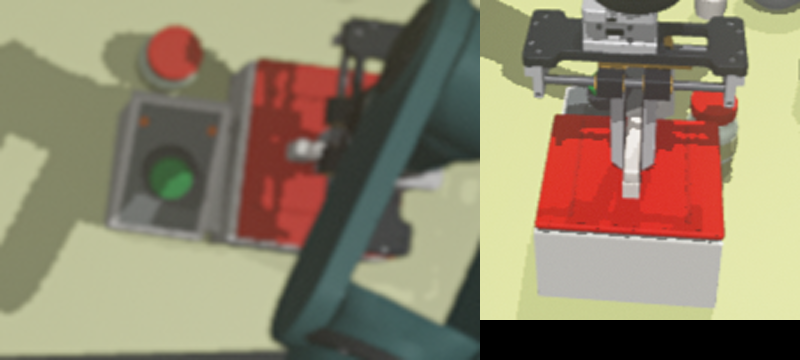

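The crops show the lid square over the tank. The tank's +y wall shows in the top view because of parallax, and the near edges line up in the side view. I'll lower it gently.

Request:
send_rows(
  rows=[
    [0,0,-1.2,0,0,0],
    [0,0,-1.2,0,0,0],
    [0,0,-1,0,0,0],
    [0,0,-0.8,0,0,0],
    [0,0,-0.6,0,0,0],
    [0,0,0,0,0,0],
  ],
)

```text
time: 8.77
tool_pos: [0.5377, -0.2241, 0.126]
ee_rot: [-3.141, -0.0, 1.414]
wrist_force: [0.6, -0.4, -2.8]
width: 0.0133
finger_force: 30.0
```

Request:
send_rows(
  rows=[
    [0,0,-0.6,0,0,0],
    [0,0,-0.6,0,0,0],
    [0,0,0,0,0,0],
  ],
)

```text
time: 9.02
tool_pos: [0.5378, -0.2242, 0.125]
ee_rot: [-3.142, -0.0, 1.414]
wrist_force: [1.0, -0.4, -2.7]
width: 0.0137
finger_force: 30.0
```

Request:
send_rows(
  rows=[
    [0,0,-0.6,0,0,0],
    [0,0,-0.4,0,0,0],
    [0,0,0,0,0,0],
  ],
)

```text
time: 9.27
tool_pos: [0.5379, -0.2242, 0.1242]
ee_rot: [3.141, 0.0, 1.414]
wrist_force: [-0.2, 0.5, -1.9]
width: 0.0138
finger_force: 30.0
```

Request:
send_rows(
  rows=[
    [0,0.9,-0.2,0,0,0],
    [0,0,-0.4,0,0,0],
    [0,0,0,0,0,0],
  ],
)

```text
time: 9.52
tool_pos: [0.538, -0.2236, 0.1242]
ee_rot: [3.141, 0.001, 1.414]
wrist_force: [-0.8, -1.1, 0.1]
width: 0.0137
finger_force: 30.0
```

Request:
send_rows(
  rows=[
    [0,0,-0.4,0,0,0],
    [0,0,0,0,0,0],
    [0,0,0,0,0,0],
  ],
)

```text
time: 9.77
tool_pos: [0.538, -0.2236, 0.1242]
ee_rot: [3.141, 0.001, 1.414]
wrist_force: [-1.5, 0.4, 4.5]
width: 0.0139
finger_force: 30.0
```

Request:
send_rows(
  rows=[
    [0,0,0.3,0,0,0],
    [0,0,0,0,0,0],
    [0,0,0,0,0,0],
    [0,0,0,0,0,0],
  ],
  grip=60,
)

```text
time: 10.1
tool_pos: [0.5378, -0.223, 0.1228]
ee_rot: [-3.141, -0.001, 1.414]
wrist_force: [0.2, 0.7, -0.5]
width: 0.0368
finger_force: 0.0
```

Request:
send_rows(
  rows=[
    [0,0,10,0,0,0],
    [0,0,25,0,0,0],
    [0,0,35,0,0,0],
    [-1.4,9,35,0,0,0.002],
    [-1.4,9,35,0,0,0.002],
    [-1.4,9,35,0,0,0.002],
    [-1.4,9,30,0,0,0.002],
    [-1.4,9,8,0,0,0],
  ],
)

```text
time: 10.77
tool_pos: [0.5318, -0.1783, 0.3438]
ee_rot: [3.131, 0.003, 1.422]
wrist_force: [-0.5, -0.5, 1.0]
width: 0.0604
finger_force: 0.0
```

Request:
send_rows(
  rows=[
    [0,0,0,0,0,0],
    [0,0,0,0,0,0],
    [0,0,0,0,0,0],
  ],
)

```text
time: 11.02
tool_pos: [0.5303, -0.1783, 0.3337]
ee_rot: [-3.137, -0.001, 1.422]
wrist_force: [0.4, 0.0, -0.6]
width: 0.0598
finger_force: 0.0
```

```bash
python3 - <<'E'
from lid import *
o=sensors.get_obs(); w=optics.camera_model("wrist"); im=optics.snapshot("wrist")[...,::-1].copy()
print(o["time"],o["tool_pos"],o["ee_rot"]); cv2.imwrite("pics/w3.png",im)
p=proj(w,[.5377,-.2244,.093])[0]; lid(im,w,.093,p)
E
```

```text
11.0167 [ 0.53031701 -0.17825794  0.33369458] [-3.13744387e+00 -9.62117040e-04  1.42193664e+00]
corners [[605.0, -304.29998779296875], [626.5, -169.10000610351562], [471.20001220703125, -146.0], [450.3999938964844, -281.6000061035156]] centre [ 538.2735  -225.26819] len [136.89757 157.01483 137.1397  156.27435] ang [-8.38, 80.98, -8.47, 81.29]
handle px ((295.6955261230469, 230.00425720214844), (12.605717658996582, 60.181434631347656), 1.2453641891479492) ((538.1256713867188, -225.08761596679688), (68.0204849243164, 13.529712677001953), 80.63677978515625)
```

View pics/w3.png

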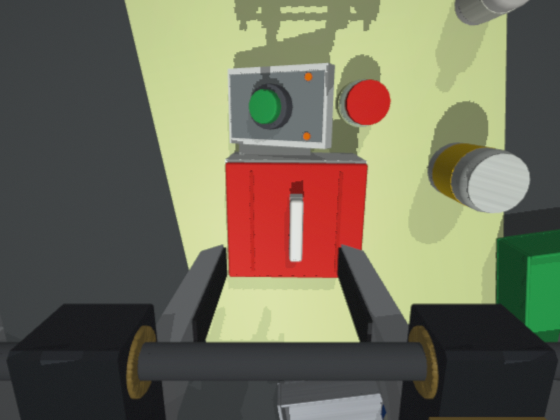

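The wrist view shows the lid seated on the tank, its corners about (227,161), (367,161), (361,277) and (229,277). That is about 1 mm and 0.4° from the measured tank. The cap is at (265,106).

```bash
python3 - <<'E'
from lid import *
im=cv2.imread("pics/w3.png"); h,s,v=cv2.split(cv2.cvtColor(im,cv2.COLOR_BGR2HSV))
for c in (240,300,350): print("T",v[148:168,c],s[148:168,c]);print("B",s[270:285,c],v[270:285,c])
print("L",s[220,220:236],"R",s[220,356:372],v[220,356:372])
w=optics.camera_model("wrist"); g=(h>40)&(h<85)&(s>150); q=big(g,(265,105)); e=cv2.fitEllipse(q); print(e,ray(w,e[0],.099))
from scipy.spatial.transform import Rotation as Ro
y=-.158; x=np.array([np.cos(y),np.sin(y),0]); yy=np.array([-np.sin(y),np.cos(y),0]); z=np.array([0,0,1.])
C=np.array([.5377,-.2244,.085]); P=C+(-.025)*x+.1275*yy-.010*z; n=-.479426*x+.877583*z
print("panel",P,"n",n,"face22",P+.022*n,"face32",P+.032*n)
# target tool: z=-n, tool y along +-steriliser y or x?
o=sensors.get_obs(); T=Ro.from_euler('xyz',o["ee_rot"])
for ty in(yy,-yy,np.cross(n,yy),-np.cross(n,yy)):
    R=np.c_[np.cross(ty,-n),ty,-n]; rv=(Ro.from_matrix(R)*T.inv()).as_rotvec(); print(ty.round(3),"rotvec from now",rv.round(4),np.linalg.norm(rv).round(3))
print("tcp for tip at 50 over panel",P+(.050+.025)*n, o["joint_positions"].round(3))
E
```

```text
T [114 115 114 116 131 136 126 112 107 107 113 151 146 124 123 150 179 200
 204 203] [  7   7   4   7   4   8   6   7   5   7   5   7   9  21 114 197 205 203
 203 203]
B [199 196 196 196 196 193 158  76  68  68  68  68  68  68  68] [213 213 213 213 213 211 194 194 207 210 209 209 209 210 209]
T [125 116 116 116 114 114 112  97  90  89  90 105 125 134 125 137 163 190
 200 202] [  6   7   7   7   4   4   5   3   6   3   3   5   6   8  55 156 207 207
 207 205]
B [200 199 200 200 200 199 191 137  73  67  68  69  69  69  69] [209 209 209 210 209 209 203 188 191 205 207 207 207 207 206]
T [108 108 109 108 104  95 102 107 106 106 106 109 129 136 123 126 151 177
 197 200] [ 68  68  70  66  56  24   5   7   5   5   5   5   6   6  21 119 201 209
 208 209]
B [13 16 26 32  9 23 20 11 11 13 20 32 11 23 11] [39 32 29 24 27 22 26 24 23 20 26 24 24 22 23]
L [ 64  63  64  63  63  67  79 155 198 201 200 201 200 201 200 200] R [206 206 207 206 206 208 201 154  78  71  69  69  69  70  70  71] [202 203 202 203 203 202 190 175 195 217 218 218 218 218 218 218]
((264.49407958984375, 106.01858520507812), (30.154071807861328, 33.90077209472656), 177.2792510986328) [[ 0.52415102 -0.0926912   0.099     ]]
panel [ 0.53307269 -0.09455456  0.075     ] n [-0.47345424  0.07543453  0.877583  ] face22 [ 0.5226567  -0.092895    0.09430683] face32 [ 0.51792215 -0.09214066  0.10308266]
[0.157 0.988 0.   ] rotvec from now [-0.4447 -0.3323  1.5275] 1.625
[-0.157 -0.988 -0.   ] rotvec from now [ 0.3226 -0.4501 -1.545 ] 1.641
[-0.867  0.138 -0.479] rotvec from now [-0.7588  0.1156  3.0379] 3.133
[ 0.867 -0.138  0.479] rotvec from now [-0.0784 -0.4989 -0.0089] 0.505
tcp for tip at 50 over panel [ 0.49756362 -0.08889697  0.14081873] [-0.426  0.116  1.137 -0.     1.893 -0.277]
```

```bash
cat > fit3.py <<'E'
from tank import *
import sys
def fit(im,w):
    h,s,v=cv2.split(cv2.cvtColor(im,cv2.COLOR_BGR2HSV))
    E={"L":[(216+cross(s[r,216:240],135),r) for r in range(180,240,3)],"R":[(378-cross(s[r,378:350:-1],135),r) for r in range(180,240,3)],
     "B":[(c,287-cross(s[287:262:-1,c],135)) for c in range(240,336,4)],"T":[(c,150+cross(s[150:172,c],110)) for c in range(240,352,4)],
     "rim":[(c,155+cross(v[155:170,c],120)) for c in range(240,352,4)]}
    S=sides({k:ray(w,np.array(p),{"T":.085,"rim":.085}.get(k,.093)) for k,p in E.items()})
    for k,(p,d) in S.items(): print(k,np.median(np.array(E[k]),0),np.degrees(np.arctan2(d[1],d[0])).round(2))
    c=np.array([inter(S[a],S[b]) for a,b in("LT","TR","RB","BL")]); print(c.round(1).tolist(),c.mean(0),np.linalg.norm(c-np.roll(c,-1,0),axis=1).round(1))
    print("rim corners",inter(S["L"],S["rim"]),inter(S["R"],S["rim"]))
E
python3 - <<'E'
from fit3 import *
fit(cv2.imread("pics/w3.png"),optics.camera_model("wrist"))
E
```

```text
L [226.40930301 208.5       ] 81.03
R [364.06689073 208.5       ] 81.0
B [286.         276.65313834] -9.1
T [294.         162.38145336] -8.93
rim [294.         159.50045455] -9.14
[[470.6000061035156, -145.8000030517578], [626.5, -170.3000030517578], [605.0, -306.29998779296875], [449.20001220703125, -281.29998779296875]] [ 537.8108  -225.93433] [157.8 137.7 157.8 137.2]
rim corners [ 471.13913 -142.30655] [ 626.9602  -167.38803]
```

Lid centre: x is within 0.2 mm and y within about 1.4 mm, with matching yaw, so it's flush enough. Next is the button: close the fingers and line up on the panel normal.

Request:
send_rows(
  rows=[
    [-7,11.6,-18.6,-0.0098,-0.0624,-0.0011],
    [-7,11.6,-18.6,-0.0098,-0.0624,-0.0011],
    [-7,11.6,-18.6,-0.0098,-0.0624,-0.0011],
    [-7,11.6,-18.6,-0.0098,-0.0624,-0.0011],
    [-7,11.6,-18.6,-0.0098,-0.0624,-0.0011],
    [-7,11.6,-18.6,-0.0098,-0.0624,-0.0011],
    [-7,11.6,-18.6,-0.0098,-0.0624,-0.0011],
    [-7,11.6,-18.6,-0.0098,-0.0624,-0.0011],
  ],
  grip=0,
)

```text
time: 11.73
tool_pos: [0.4732, -0.0851, 0.184]
ee_rot: [2.637, 0.0, 1.412]
wrist_force: [0.7, 0.4, -0.5]
width: 0.0101
finger_force: 0.0
```

Request:
send_rows(
  rows=[
    [0,0,0,0,0,0],
    [0,0,0,0,0,0],
    [0,0,0,0,0,0],
    [0,0,0,0,0,0],
    [0,0,0,0,0,0],
  ],
)

```text
time: 12.15
tool_pos: [0.4777, -0.0871, 0.1921]
ee_rot: [2.63, 0.003, 1.412]
wrist_force: [-0.7, -0.2, -0.9]
width: 0.0003
finger_force: 0.0
```

```bash
cat > btn.py <<'E'
from h import *
from scipy.spatial.transform import Rotation as Ro
P=np.array([.53307,-.09455,.075]); n=np.array([-.47345,.07543,.87758])
o=sensors.get_obs(); R=Ro.from_euler('xyz',o["ee_rot"]).as_matrix(); tip=o["tool_pos"]+.025*R[:,2]
d=tip-P; h=d@n; print("t",o["time"],"h mm",h*1e3,"lateral mm",(d-h*n)*1e3,"tool z vs -n",R[:,2]+n,"F along n",o["wrist_force"]@n,o["wrist_force"],"w",o["width"],"q",o["joint_positions"].round(2))
E
python3 btn.py; python3 - <<'E'
from h import *
cv2.imwrite("pics/w4.png",np.hstack([optics.snapshot("wrist")[...,::-1][:,80:480],cv2.resize(optics.snapshot("side")[...,::-1][190:400,200:400],(400,420))]))
E
```

```text
t 12.15 h mm 104.55031308408927 lateral mm [ 6.20168747 -2.39214525  3.55243273] tool z vs -n [ 0.00924088 -0.00421912  0.00541858] F along n -0.47694022806331166 [-0.7102884  -0.22729209 -0.90713283] w 0.00034794460234032317 q [-0.36 -0.41  1.96  0.11  1.1  -0.23]
```

View pics/w4.png

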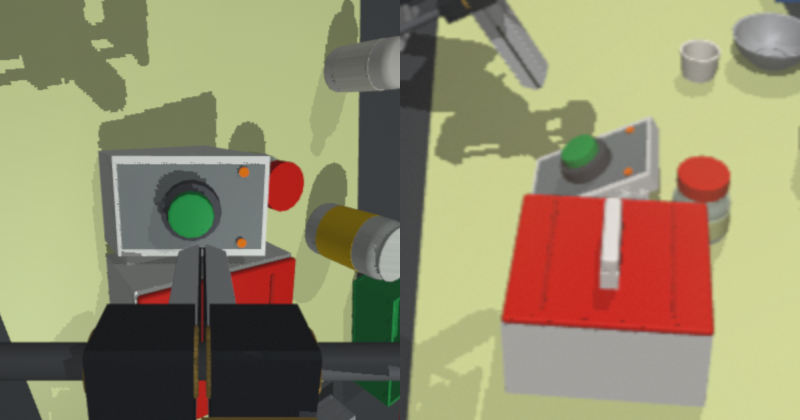

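The crop shows the lid flush on the tank in the side view. In the wrist view the cap is at (190,215) and the fingertips at (202,250), so I'll centre the tip and approach.

Request:
send_rows(
  rows=[
    [5.4,-0.5,-13.9,0.001,0.0026,0.0003],
    [5.4,-0.5,-13.9,0.001,0.0026,0.0003],
    [5.4,-0.5,-13.9,0.001,0.0026,0.0003],
    [5.4,-0.5,-13.9,0.001,0.0026,0.0003],
    [0,0,0,0,0,0],
    [0,0,0,0,0,0],
    [0,0,0,0,0,0],
    [0,0,0,0,0,0],
  ],
)

```text
time: 12.92
tool_pos: [0.4972, -0.0879, 0.1338]
ee_rot: [2.644, -0.001, 1.414]
wrist_force: [0.2, 0.2, 0.4]
width: 0.0007
finger_force: 0.0
```

```bash
python3 btn.py
```

```text
t 12.9167 h mm 44.08464994314139 lateral mm [-3.20850457  1.51554336 -1.86079664] tool z vs -n [-0.00235029  0.00139454 -0.00138747] F along n 0.2647391249150639 [0.20725638 0.16090365 0.39965325] w 0.0006549793844625167 q [-0.35 -0.32  2.01  0.11  0.96 -0.23]
```

Request:
send_rows(
  rows=[
    [2.4,-0.7,-2.4,0,0,0],
    [2.4,-0.7,-2.5,0,0,0],
    [2.3,-0.6,-2.5,0,0,0],
    [0,0,0,0,0,0],
    [0,0,0,0,0,0],
    [0,0,0,0,0,0],
  ],
)

```text
time: 13.42
tool_pos: [0.5035, -0.0895, 0.1245]
ee_rot: [2.647, -0.001, 1.414]
wrist_force: [-0.9, 0.6, -0.1]
width: 0.0005
finger_force: 0.0
```

Request:
send_rows(
  rows=[
    [0.5,-0.1,-0.9,0,0,0],
    [0.5,-0.1,-0.9,0,0,0],
    [0.5,-0.1,-0.9,0,0,0],
    [0,0,0,0,0,0],
  ],
)

```text
time: 13.75
tool_pos: [0.5049, -0.0897, 0.1216]
ee_rot: [2.647, -0.001, 1.414]
wrist_force: [0.0, 1.1, -0.3]
width: 0.0006
finger_force: 0.0
```

```bash
python3 btn.py
```

```text
t 13.75 h mm 29.59288535563723 lateral mm [-2.41019279  0.7642561  -1.36568118] tool z vs -n [-0.00485664  0.00239122 -0.00280946] F along n -0.15899264575981803 [ 0.01916569  1.07444833 -0.26318317] w 0.0006223242227225245 q [-0.34 -0.28  2.01  0.11  0.93 -0.23]
```

Request:
send_rows(
  rows=[
    [1.8,-0.3,-0.3,0,0,0],
    [0.5,-0.1,-0.9,0,0,0],
    [0,0,0,0,0,0],
    [0,0,0,0,0,0],
  ],
)

```text
time: 14.08
tool_pos: [0.5073, -0.0902, 0.1206]
ee_rot: [2.647, -0.001, 1.414]
wrist_force: [-0.3, 0.3, -0.0]
width: 0.0009
finger_force: 0.0
```

Request:
send_rows(
  rows=[
    [0.5,-0.1,-0.9,0,0,0],
    [0.5,-0.1,-0.9,0,0,0],
    [0,0,0,0,0,0],
  ],
)

```text
time: 14.33
tool_pos: [0.5084, -0.0904, 0.1191]
ee_rot: [2.647, -0.001, 1.414]
wrist_force: [-1.4, 1.1, 2.8]
width: 0.0001
finger_force: 1.4
```

Request:
send_rows(
  rows=[
    [0.5,-0.1,-0.9,0,0,0],
    [0.5,-0.1,-0.9,0,0,0],
    [0,0,0,0,0,0],
  ],
)

```text
time: 14.58
tool_pos: [0.5094, -0.0906, 0.1173]
ee_rot: [2.647, -0.001, 1.414]
wrist_force: [-3.7, 0.2, 4.1]
width: 0.0008
finger_force: 2.4
```

```bash
python3 btn.py
```

```text
t 14.5833 h mm 23.643457286447152 lateral mm [-0.74679535  0.34771345 -0.4325432 ] tool z vs -n [-0.00431255  0.0022123  -0.00250478] F along n 5.419890876217234 [-3.74238673  0.16044553  4.14316128] w 0.0007817163255208207 q [-0.34 -0.27  2.    0.11  0.92 -0.23]
```

Request:
send_rows(
  rows=[
    [0.5,-0.1,-0.9,0,0,0],
    [0.5,-0.1,-0.9,0,0,0],
    [0,0,0,0,0,0],
  ],
)

```text
time: 14.83
tool_pos: [0.5104, -0.0907, 0.1155]
ee_rot: [2.647, -0.001, 1.414]
wrist_force: [-4.2, 0.8, 4.5]
width: 0.0003
finger_force: 3.3
```

Request:
send_rows(
  rows=[
    [0.5,-0.1,-0.9,0,0,0],
    [0,0,0,0,0,0],
  ],
)

```text
time: 15.0
tool_pos: [0.5109, -0.0908, 0.1147]
ee_rot: [2.647, -0.001, 1.414]
wrist_force: [-5.6, 1.3, 5.7]
width: 0.0007
finger_force: 3.7
```

```bash
python3 btn.py
```

```text
t 15.0 h mm 20.599104845459525 lateral mm [-0.72780183  0.32155633 -0.4200784 ] tool z vs -n [-0.00438177  0.00231816 -0.00255048] F along n 7.798685031751365 [-5.63352051  1.32478981  5.73345547] w 0.0006560196318631522 q [-0.34 -0.26  2.    0.11  0.91 -0.23]
```

Request:
send_rows(
  rows=[
    [0.3,0,-0.5,0,0,0],
    [0,0,0,0,0,0],
  ],
)

```text
time: 15.17
tool_pos: [0.5111, -0.0908, 0.1143]
ee_rot: [2.647, -0.001, 1.414]
wrist_force: [-4.6, 1.4, 6.4]
width: 0.0002
finger_force: 4.1
```

Request:
send_rows(
  rows=[
    [0.3,0,-0.5,0,0,0],
    [0,0,0,0,0,0],
  ],
)

```text
time: 15.33
tool_pos: [0.5111, -0.0908, 0.1142]
ee_rot: [2.648, -0.001, 1.414]
wrist_force: [-10.0, 2.0, 9.4]
width: 0.0005
finger_force: 6.6
```

Request:
send_rows(
  rows=[
    [0,0,0,0,0,0],
    [0,0,0,0,0,0],
    [0,0,0,0,0,0],
    [0,0,0,0,0,0],
    [0,0,0,0,0,0],
    [0,0,0,0,0,0],
  ],
)

```text
time: 15.83
tool_pos: [0.5112, -0.0908, 0.1143]
ee_rot: [2.647, -0.001, 1.414]
wrist_force: [-9.2, 2.1, 9.7]
width: 0.0002
finger_force: 6.6
```

Request:
send_rows(
  rows=[
    [0,0,0,0,0,0],
    [0,0,0,0,0,0],
    [0,0,0,0,0,0],
    [0,0,0,0,0,0],
    [0,0,0,0,0,0],
  ],
)

```text
time: 16.25
tool_pos: [0.5112, -0.0909, 0.1143]
ee_rot: [2.647, -0.001, 1.414]
wrist_force: [-9.3, 1.5, 9.3]
width: 0.0008
finger_force: 6.6
```

Request:
send_rows(
  rows=[
    [-0.5,0.1,0.9,0,0,0],
    [-1,0.2,1.8,0,0,0],
    [-2,0.3,3.6,0,0,0],
    [-5,0.8,9,0,0,0],
    [-10,1.5,18,0,0,0],
    [-15,2.3,27,0,0,0],
    [-15,2.3,27,0,0,0],
    [-10,1.5,18,0,0,0],
  ],
)

```text
time: 16.92
tool_pos: [0.4524, -0.0819, 0.2216]
ee_rot: [2.644, -0.0, 1.414]
wrist_force: [1.0, -0.1, -0.3]
width: 0.0008
finger_force: 0.0
```

Request:
send_rows(
  rows=[
    [-10,10,20,0,0,0],
    [-10,20,20,0,0,0],
    [-5,20,10,0,0,0],
    [0,0,0,0,0,0],
    [0,0,0,0,0,0],
    [0,0,0,0,0,0],
  ],
)

```text
time: 17.42
tool_pos: [0.4276, -0.0321, 0.2676]
ee_rot: [2.649, -0.001, 1.414]
wrist_force: [-0.4, 0.5, -0.1]
width: 0.0002
finger_force: 0.0
```

```bash
python3 - <<'E'
from h import *
a=optics.snapshot("top")[...,::-1][130:250,200:440]; b=optics.snapshot("side")[...,::-1][190:400,200:400]
cv2.imwrite("pics/end.png",np.hstack([cv2.resize(a,(480,240),interpolation=2),cv2.resize(b,(320,336),interpolation=2)[:240]]))
E
```

```text
(no output)
```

View pics/end.png

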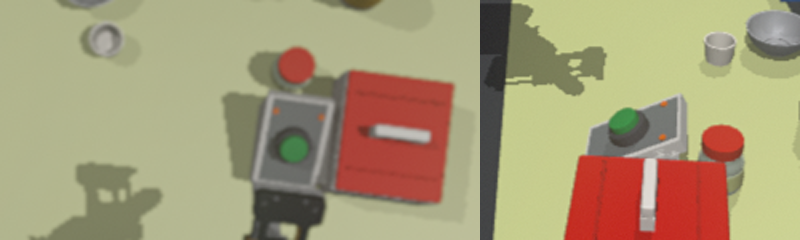

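The final view shows the lid square on the tank, the cap sprung out again at (293,148), the bystanders still in place and the arm clear. I'm handing in.

```bash
python3 -c "
from bench import ticket
print(ticket.close_job())"
```

```text
the job is handed in; nothing more can be done
None
```

The red lid is on the tank, about 1.4 mm off centre in y and released; the start button was then held fully down for about a second at about 13 N and sprang back, and the job was handed in at about 17.5 s of the 54 s allowed (no verdict returned).

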